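# Set up a fossil slice for viewing

### The arm

A 7-joint arm with a two-finger parallel gripper is mounted at the origin on the work surface. World frame = base frame: x ahead of the robot, y to its left, z up, the work surface at z = 0. Lengths are in m, angles in degrees, forces in N, time in s.
With the tool pointing down it reaches from about 0.425 to 0.875 m from the base axis. Payload 4.7 kg.
Tool frame: the origin (TCP) lies midway between the tips of the shut fingers; the grasp point (between the pads) lies 19 mm behind it; z points along the fingers, y is the line along which they close (so a half turn about z gives the same grasp; the last joint's range is limited). The gripper opens to 87 mm and grips with 3 to 60 N. Pads are 19 mm wide; open, the fingers measure 117 mm over their backs; the gripper's body (75 mm by 190 mm) begins 51 mm behind the grasp point.
Start: joints at [-69.379, 18.392, -4.016, 83.108, 1.295, 78.541, -3.26], TCP at [0.22, 0.612, 0.223] pointing down, gripper open.
Joint ranges: [-163.93, 163.93], [-17.29, 119.83], [-79.2, 71.16], [3.27, 140.29], [-89.18, 269.18], [5.43, 117.66], [-154.24, 154.24]. Speed limits (degrees/s): [147.25, 147.25, 180, 180, 180, 180, 180].

### API

Orientations are given as [roll, pitch, yaw] about the fixed x, y, z axes, in that order (R = Rz(yaw) Ry(pitch) Rx(roll)).
In Python, from cell import env, viewer, boxes_of, masks_of gives the robot as it stands. The module is installed in compiled form; this text tells all that it offers.
- The arm moves only by the tool apply_moves, never from a script. Its argument "moves" is a list of rows, each a list of 7 numbers: the shift along the tool's x, y, z scaled (see below), then the turn, a rotation vector about the tool's x, y, z scaled (see below), then the opening, from 0 (shut) to 1 (fully open). A call has 1 to 20 rows; each row is the pose to reach, as a shift and turn from the pose commanded when the call began, along the tool's axes at that moment; what a row does not reach only later rows make up. The controller multiplies each number of a shift by 0.2 m and each number of a turn by 1.5 rad. A row lasts 1/10 s, in which the tool goes at most 50 mm and 8.59 degrees, less where a joint would pass 70% of its speed; a pose out of reach is approached as far as the arm can. A call with a number of a shift or a turn outside -1 to 1 is refused whole. A call with a gripper value outside its range is refused whole. The fingers move at their own pace and stop on an object; "grip_force" is the grip in N (left out, the last holds). Time passes only in rows, so rows that repeat a pose let the fingers close. It gives the time, the measured TCP pose, the force, the opening and the grip force at its end, in the units of the state.
- env.get_obs(): the state, without advancing time (a new reading comes with each control period).
- viewer.read_camera(name): name is "side" or "top" or "wrist"; returns the picture (400x640x3 uint8, red, green, blue); there is no depth.
- viewer.get_calibration(name): a dict with "fov_y" (degrees; the focal length in pixels is half the picture's height over the tangent of half this angle, whatever the lens; pixels are square), "cx", "cy" (the principal point, pixels), "position" and "orientation" of the camera in the world. Camera axes: x right, y up, looking along -z (the intrinsics and any distortion apply to the point x, -y, -z); pixel columns grow to the right and rows downward; lengths in m; the calibration is good to about 2 mm. The wrist camera is an equidistant fisheye: a pixel r from the principal point sees the ray r / f radians off the axis. A picture is of the moment at which its call begins: read the wrist's pose just before it. get_calibration takes no time and is no camera call; for the wrist camera it gives the pose at the moment of the call.
- env.sign_off(): hands the job in; it is judged then, once.
Trained networks look in the newest picture that a camera, given by its name, has taken for a name from the list of things; names that differ only in an ending like _2 or _b are one class to them, and where a whole thing is asked for, a point or a joint stands for the part that bears it (a point fixed in the world has none). Each returns a list of dicts, best first, with "conf" (0 to 1); they miss things now and then, are a little off and sometimes report something else, mostly with a low value. They report only what shows in the picture. A call takes as long as a camera call.
- boxes_of(camera, target): "location" ([column, row] in pixels, amid what is visible of it).
- masks_of(camera, target): "pixels" (400x640 bool, what is visible of it) and "location" ([column, row] in pixels, amid what is visible of it).
The state is a dict: "time_s": time; "qpos": joint angles; "joint_velocities": joint speeds; "effort": joint torques, N m; "tool_pos": TCP position; "tool_rot": TCP orientation; "force": force on the tool from outside, world axes, zero at the start; "wrist_torque": the same for the moment, N m; "grip_width": finger opening in m; "grasp_force": force on a finger pad.
Only numpy, scipy, OpenCV 4.12 (cv2) and the standard library are available. Lean on these libraries where they do the work, as an engineer would, in place of code of your own. Each camera call takes 0.05 s, during which the arm holds its last target. There are 200 camera calls.

### The job

Lay the cork disc on the middle of the round steel plate and the smaller stone slice centred on top of it. Take the clip-on lamp from its little stand and clip it on to the top edge of the plywood screen, pushed fully down and upright, straight behind the middle of the plate, with the lamp head on the plate's side. Leave the pot, fossil, bottle and brush where they are.

Things in the scene. Friction and masses are not known exactly. Their poses are not given: they have to be found in the camera images.
- cork: Cork disc, loose, lying flat on the mat: diameter 56, 16 thick. Origin: centre of its underside, z up.
- slice: Polished pale stone disc (the slice), loose, lying flat on the mat: diameter 44, 13 thick. Origin: centre of its underside, z up.
- plate: Fixed round steel plate in front of the screen: diameter 84, flat top 18 above the table. Origin: centre of its underside. Its axes are parallel to the screen's; the screen stands 75 away in its +x direction.
- screen: Fixed upright plywood board 8 thick (its x), 240 long (its y), top edge 100 above the table; origin on the table under its middle. Its -x side faces the plate. Behind (+x) a steel foot reaches 42 out, 10 high, with gussets to 50 high at y = +-85; at y = +112 a 10-diameter post stands 160 high. The clip goes within y = +-45.
- screen_edge (a point): Middle of the screen's top edge; axes as screen.
- stand: Fixed parking stand: wooden foot 70 x 60 x 12 with an upright fin 3.8 thick (along x), 44 long (along y), top 75 above the table. Origin: centre of its underside. The clip starts astride the fin with the jaws down, its axes parallel to the stand's.
- clamp: Loose lamp clip, 96 g, like a big clothes peg: two arms geared alike on a sprung hinge. Origin on the hinge line (its y axis); z up to the handles, jaws down, lamp towards -x, none of it above z = 0. A cross bar with its underside at z = -16 stops the clip on an edge it straddles. 40 wide in y.
- jaw_front (a joint): Angle by which each arm of the clip is open: 0 shut, 0.32 fully open; about 0.05 when shut on the 8 screen. As the handles are let go, opening fingers can drag the clip some mm up the board; it can be pushed down again with about 10 N.
- clamp_grip (a point): Point midway between the two handle bars (26 long along y, 10 diameter), 38 above the hinge line. At rest they measure 50 over their outsides in x, at z = +36; squeezed to 25 (about 8 N, a hard stop) they open the jaws and stand at z = +40.
- clamp_jaw (a point): Point midway between the jaw pads, 31 below the hinge line. Pads 24 wide (y), from z = -22 to -40 in the clip's frame, about 4 apart at rest; fully open 17 apart at their tops and 28 at their tips.
- clamp_lamp (a point): Centre of the clip's lamp head, a black drum of diameter 28, 18 high, at (-54, 12, -9) in the clip's frame.
- mat: Fixed black rubber mat 220 x 220 x 4; discs, pot and fossil stand on it. Origin: centre of its underside.
- pot: Small white lidded pot, loose, diameter 47, 48 high, on the mat; leave alone. Origin: centre of its underside.
- fossil: Brown coiled fossil, loose, round, diameter 54, 20 high, on the mat; leave alone. Origin: centre of its underside.
- bottle: Clear water bottle, loose, diameter 64, 200 high; leave alone. Origin: centre of its underside.
- brush: Brush lying on the table, loose, 150 long (along x), under 25 high; leave alone. Origin: near its middle, on its underside.

How it is judged:
By the outcome, as a careful person would: the job done as asked, in the order asked, and still so for the second after the job is handed in, with the robot touching nothing.
It also fails if it takes over 72 s, if anything falls off the work surface, if the arm or the gripper's body presses on something with over 40 N, if the wrist force passes 120 N, or if a joint passes its speed limit or range.

## Working session

There is one attempt and no reset: what is moved stays moved. The work goes in short steps, Python scripts to look and compute and a tool call to move; the robot and the scene stay as the last step left them, time stands still between calls to the robot, and variables do not carry over. Pictures are saved under pics/ and viewed, at most 10 in all, crops included, and the job is handed in when it is done.

Besides the shell and the picture viewer there is one more tool, called after "Emit:" as name([rows], argument=value, ...), one row to a line, values as JSON. apply_moves: Moves the arm, as the interface text tells. Shifts and turns lie within -1 to 1; 1 stands for 0.2 m of shift or 1.5 rad of turn. Its arguments: {"type":"object","properties":{"moves":{"type":"array","items":{"type":"array","items":{"type":"number","minimum":-1,"maximum":1}}},"grip_force":{"type":"number"}},"required":["moves"]}

```bash
mkdir -p pics; cat > h.py <<'E'
import numpy as np, cv2
from scipy.spatial.transform import Rotation as R
from cell import env, viewer, boxes_of, masks_of
def cal(n):
    c=viewer.get_calibration(n); c['f']=200/np.tan(np.radians(c['fov_y'])/2); return c
def Rc(c):
    o=np.array(c['orientation'],float)
    return o if o.shape==(3,3) else R.from_euler('xyz',o,degrees=True).as_matrix()
def ray(n,c,p):
    u=np.array([(p[0]-c['cx'])/c['f'],(p[1]-c['cy'])/c['f']])
    if n=='wrist':
        r=np.hypot(*u); d=np.array([u[0]/r*np.sin(r),u[1]/r*np.sin(r),np.cos(r)]) if r>1e-9 else np.array([0,0,1.])
    else:
        k=c.get('distortion',None)
        if k is not None: u=cv2.undistortPoints(np.array([[u]]),np.eye(3),np.array(k,float)).ravel()
        d=np.array([u[0],u[1],1.])
    return Rc(c)@(d*[1,-1,-1])
def onz(n,c,p,z):
    d=ray(n,c,p); o=np.array(c['position']); return o+d*(z-o[2])/d[2]
def proj(n,c,P):
    v=(Rc(c).T@(np.array(P)-c['position']))*[1,-1,-1]
    if n=='wrist':
        r=np.hypot(v[0],v[1]); t=np.arctan2(r,v[2]); u=v[:2]/max(r,1e-9)*t
    else:
        u=v[:2]/v[2]
    return np.array([c['cx'],c['cy']])+c['f']*u
E
python3 - <<'E'
from h import *
for n in ['top','side','wrist']:
    c=cal(n); print(n,c)
    im=viewer.read_camera(n); cv2.imwrite(f'pics/{n}0.png',im[:,:,::-1])
    if n=='wrist': continue
    for t in ['cork','slice','plate','screen','stand','clamp','clamp_lamp','mat','pot','fossil','bottle','brush']:
        b=masks_of(n,t); 
        print(n,t,[(round(x['conf'],2),np.round(x['location']).tolist(),int(x['pixels'].sum()), np.round(onz(n,c,x['location'],.02),3).tolist()) for x in b[:2]])
print(env.get_obs())
E
```

```text
top {'fov_y': 50.881159312268196, 'cx': 318.9687419239315, 'cy': 201.4921366847369, 'position': array([ 0.40301841, -0.02427564,  1.23578307]), 'orientation': array([  6.83639666,  -0.95673133, -88.44005501]), 'f': np.float64(420.43027149042126)}
top cork [(0.71, [189.0, 232.0], 316, [0.45, 0.33, 0.02]), (0.15, [311.0, 196.0], 645, [0.564, -0.016, 0.02])]
top slice [(0.44, [229.0, 234.0], 185, [0.446, 0.216, 0.02])]
top plate [(0.83, [311.0, 197.0], 632, [0.562, -0.017, 0.02])]
top screen [(0.75, [327.0, 177.0], 1696, [0.624, -0.061, 0.02])]
top stand [(0.74, [427.0, 226.0], 391, [0.487, -0.355, 0.02]), (0.74, [327.0, 257.0], 557, [0.39, -0.069, 0.02])]
top clamp [(0.78, [439.0, 232.0], 346, [0.471, -0.391, 0.02]), (0.18, [229.0, 235.0], 142, [0.444, 0.214, 0.02])]
top clamp_lamp [(0.93, [440.0, 226.0], 321, [0.487, -0.395, 0.02])]
top mat [(0.59, [329.0, 174.0], 1789, [0.631, -0.068, 0.02])]
top pot [(0.68, [196.0, 196.0], 246, [0.556, 0.317, 0.02])]
top fossil [(0.58, [241.0, 201.0], 241, [0.544, 0.187, 0.02])]
top bottle [(0.83, [244.0, 140.0], 685, [0.726, 0.184, 0.02]), (0.5, [4
[... 1696 characters left out ...]
.35, 'qpos': array([-69.37881646,  18.38995894,  -4.0168041 ,  83.10590673,
         1.29350941,  78.54104846,  -3.25865709]), 'joint_velocities': array([-0.01177229,  0.04308554, -0.02858116,  0.00466961,  0.04571178,
        0.11099795, -0.0275659 ]), 'effort': array([-3.19769169e-04, -4.91104710e+01, -4.03275993e-01, -3.12768137e+01,
       -6.37386739e-02,  3.37391475e-02,  1.80387042e-05]), 'tool_pos': array([0.22034434, 0.61154873, 0.22262333]), 'tool_rot': array([1.79991864e+02, 9.99673756e-04, 1.60189291e+02]), 'force': array([ 0.12981449,  0.40888778, -0.17804273]), 'wrist_torque': array([ 0.02695417, -0.03664341,  0.00254239]), 'grasp_force': 0.0, 'grip_width': 0.08700082313875705}
```

```bash
python3 - <<'E'
import cv2,numpy as np
a=cv2.imread('pics/top0.png')[110:290,150:480]
cv2.imwrite('pics/a.png',cv2.resize(a,None,fx=2.4,fy=2.4,interpolation=cv2.INTER_CUBIC))
b=cv2.imread('pics/side0.png')[80:400,180:440]
cv2.imwrite('pics/b.png',cv2.resize(b,None,fx=1.87,fy=1.87,interpolation=cv2.INTER_CUBIC))
E
```

```text
(no output)
```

View pics/a.png

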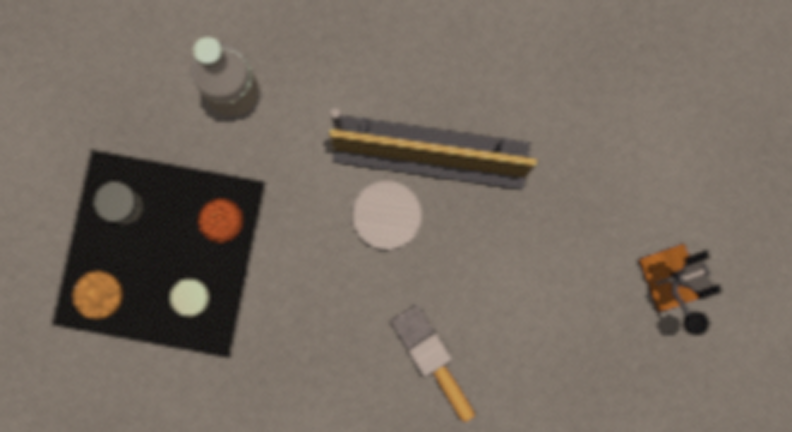

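View pics/b.png

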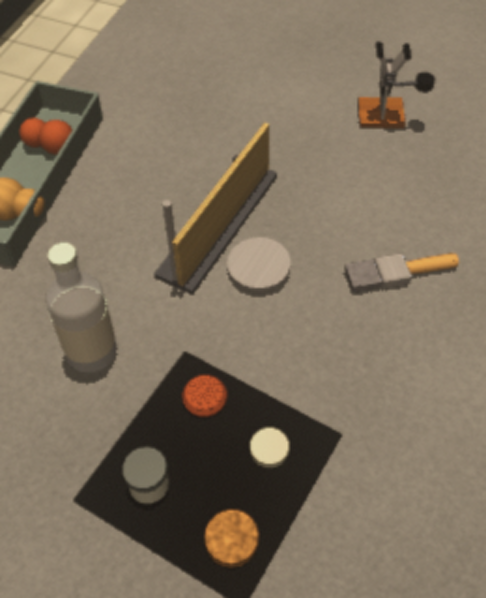

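The top crop shows the cork at about (97,295), the slice at (189,297) and the plate at (387,215). The screen's top edge runs (331,133)–(535,162), with the post at its left end. The clip is near (700,275) with its lamp towards world −x. The side view shows the same layout.

```bash
cat >> h.py <<'E'
def tgt(P,yaw,pose=None,rp=(180,0)):
    """scaled shift+turn from current pose to P,yaw"""
    o=env.get_obs(); p=np.array(o['tool_pos']); r=R.from_euler('xyz',o['tool_rot'],degrees=True)
    s=r.inv().apply(np.array(P)-p)/.2
    t=(r.inv()*R.from_euler('xyz',[rp[0],rp[1],yaw],degrees=True)).as_rotvec()/1.5
    print('move',np.round(s,3).tolist(),np.round(t,3).tolist(),'dist',round(np.linalg.norm(s)*.2,3),'deg',round(np.degrees(np.linalg.norm(t)*1.5),1))
E
python3 - <<'E'
from h import *
zs=dict(cork=.015,slice=.013,plate=.012,pot=.03,fossil=.014)
for n in ['top','side']:
    c=cal(n); im=viewer.read_camera(n)
    for t,z in zs.items():
        b=masks_of(n,t)
        for x in b[:1]: print(n,t,np.round(onz(n,c,x['location'],z),4))
    if n=='top':
        hsv=cv2.cvtColor(im,cv2.COLOR_RGB2HSV)
        a=onz(n,c,(288,165.4),.1);b_=onz(n,c,(373,177.5),.1);d=a-b_
        print('edge',a,b_,np.linalg.norm(d),np.degrees(np.arctan2(d[1],d[0])))
        for q in [(697,258),(708,293),(696,323)]:
            print('bars/lamp',onz(n,c,(150+q[0]/2.4,110+q[1]/2.4),.127 if q[1]<300 else .082))
    else:
        f=lambda q:(180+q[0]/1.87,80+q[1]/1.87)
        print('edge',onz(n,c,f((267,126)),.1),onz(n,c,f((175,247)),.1))
        for q in [(380,49),(407,49),(425,82)]: print('bars/lamp',onz(n,c,f(q),.127 if q[1]<60 else .082))
tgt((.45,.322,.12),188)
E
```

```text
top cork [0.4436 0.3261 0.015 ]
top slice [0.7168 0.1833 0.013 ]
top plate [ 0.5615 -0.0217  0.012 ]
top pot [0.5476 0.3124 0.03  ]
top fossil [0.5385 0.1827 0.014 ]
edge [0.63696736 0.04820671 0.1       ] [ 0.61033317 -0.18604548  0.1       ] 0.23576147197121597 83.5133942671369
bars/lamp [ 0.50302673 -0.36296279  0.127     ]
bars/lamp [ 0.46465283 -0.37486623  0.127     ]
bars/lamp [ 0.43250081 -0.37501449  0.082     ]
side cork [0.4511 0.3221 0.015 ]
side slice [0.4449 0.2191 0.013 ]
side plate [ 0.5538 -0.0217  0.012 ]
side pot [0.5611 0.2979 0.03  ]
side fossil [0.5403 0.1846 0.014 ]
edge [ 0.60826744 -0.18389162  0.1       ] [0.63517506 0.05455672 0.1       ]
bars/lamp [ 0.50377163 -0.36805876  0.127     ]
bars/lamp [ 0.46720988 -0.38244813  0.127     ]
bars/lamp [ 0.43146003 -0.37474192  0.082     ]
move [-1.571, -0.973, 0.513] [0.0, 0.0, -0.324] dist 0.384 deg 27.8
```

Emit:
apply_moves([
  [-0.78,-0.484,0.18,0,0,0,1],
  [-0.78,-0.484,0.18,0,0,0,1],
  [-0.78,-0.484,0.18,0,0,0,1],
  [-0.78,-0.484,0.18,0,0,0,1],
  [-0.78,-0.484,0.18,0,0,0,1],
])

```text
time_s: 2.45
tool_pos: [0.3396, 0.4614, 0.1857]
tool_rot: [-179.8, 0.2, 159.6]
force: [-0.3, -0.5, -0.2]
grip_width: 0.0876
grasp_force: 0.0
```

Emit:
apply_moves([
  [-0.773,-0.484,0.183,0,0,-0.156,1],
  [-0.773,-0.484,0.183,0,0,-0.156,1],
  [-0.773,-0.484,0.183,0,0,-0.156,1],
  [-0.773,-0.484,0.183,0,0,-0.156,1],
  [-0.773,-0.484,0.183,0,0,-0.156,1],
  [-0.773,-0.484,0.183,0,0,-0.156,1],
  [-0.773,-0.484,0.183,0,0,-0.156,1],
])

```text
time_s: 3.15
tool_pos: [0.446, 0.3261, 0.1503]
tool_rot: [179.9, -0.0, 173.7]
force: [-0.6, 0.7, -0.8]
grip_width: 0.0868
grasp_force: 0.0
```

```bash
python3 - <<'E'
from h import *
o=env.get_obs(); print(o['tool_pos'],o['tool_rot'],o['time_s'],o['force'])
c=cal('wrist'); im=viewer.read_camera('wrist'); cv2.imwrite('pics/w1.png',im[:,:,::-1])
for t,z in dict(cork=.018,slice=.015,fossil=.014,pot=.03).items():
    for x in masks_of('wrist',t)[:2]: 
        print(t,x['conf'],np.round(x['location']),int(x['pixels'].sum()),np.round(onz('wrist',c,x['location'],z),4))
        if t in('cork','slice'):
            yy,xx=np.nonzero(x['pixels']); (m,r)=cv2.minEnclosingCircle(np.c_[xx,yy].astype(np.float32)); print(m,r)
            P=np.array([onz('wrist',c,q,z+(.002 if t=='cork' else .002)) for q in zip(xx,yy)])
            (m,r)=cv2.minEnclosingCircle((P[:,:2]*1000).astype(np.float32)); print('world',m,r)
E
```

```text
[0.44595126 0.32614338 0.15032485] [ 1.79927276e+02 -1.20048308e-02  1.73743361e+02] 3.15 [-0.61636484  0.69101283 -0.79701414]
cork 0.94 [316. 187.] 2461 [0.4455 0.3276 0.018 ]
(314.4840087890625, 188.27920532226562) 28.704023361206055
world (447.5449523925781, 325.7615661621094) 28.265592575073242
slice 0.91 [210. 200.] 1328 [0.4483 0.2167 0.015 ]
(211.51185607910156, 199.11265563964844) 21.258848190307617
world (447.0912170410156, 217.7823028564453) 23.442975997924805
pot 0.94 [305. 295.] 1063 [0.5601 0.3031 0.03  ]
```

View pics/w1.png

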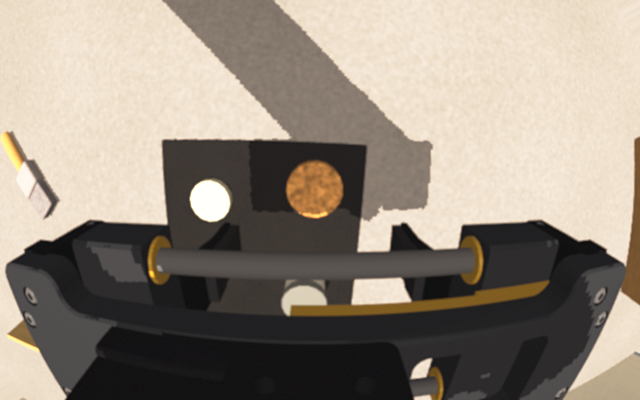

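The wrist view shows the cork at about (314,188) and the slice at (211,199), both clear of obstructions. The cork lies within about 1 mm of the tool axis.

Emit:
apply_moves([
  [-0.005,0.002,0.4,0,0,0,1],
  [-0.005,0.002,0.6,0,0,0,1],
  [-0.005,0.002,0.717,0,0,0,1],
  [-0.005,0.002,0.717,0,0,0,1],
  [-0.005,0.002,0.717,0,0,0,1],
  [-0.005,0.002,0.717,0,0,0,0],
  [-0.005,0.002,0.717,0,0,0,0],
  [-0.005,0.002,0.717,0,0,0,0],
  [-0.005,0.002,0.717,0,0,0,0],
  [-0.005,0.002,0.717,0,0,0,0],
  [-0.005,0.002,0.717,0,0,0,0],
  [-0.005,0.002,0.717,0,0,0,0],
], grip_force=12)

```text
time_s: 4.6
tool_pos: [0.448, 0.3245, 0.0067]
tool_rot: [180.0, 0.0, 173.6]
force: [-0.5, -0.1, 1.4]
grip_width: 0.0556
grasp_force: 12.0
```

Emit:
apply_moves([
  [0,0,-0.25,0,0,0,0],
  [0,0,-0.5,0,0,0,0],
  [0,0,-0.72,0,0,0,0],
  [-0.363,-0.83,-0.72,0,0,0,0],
  [-0.363,-0.83,-0.72,0,0,0,0],
  [-0.363,-0.83,-0.72,0,0,0,0],
  [-0.363,-0.83,-0.72,0,0,0,0],
  [-0.363,-0.83,-0.72,0,0,0,0],
])

```text
time_s: 5.4
tool_pos: [0.5032, 0.145, 0.1508]
tool_rot: [-179.9, 0.1, 173.1]
force: [0.1, 0.9, -0.7]
grip_width: 0.0557
grasp_force: 12.0
```

Emit:
apply_moves([
  [-0.323,-0.823,0,0,0,0,0],
  [-0.323,-0.823,0,0,0,0,0],
  [-0.323,-0.823,0,0,0,0,0],
  [-0.323,-0.823,0,0,0,0,0],
  [-0.323,-0.823,0,0,0,0,0],
  [-0.323,-0.823,0,0,0,0,0],
])

```text
time_s: 6.0
tool_pos: [0.5473, -0.0187, 0.1503]
tool_rot: [180.0, -0.0, 173.6]
force: [0.0, 1.2, -0.6]
grip_width: 0.0554
grasp_force: 12.0
```

```bash
python3 - <<'E'
from h import *
o=env.get_obs(); print(o['tool_pos'],o['tool_rot'],o['time_s'],o['force'],o['grip_width'])
c=cal('wrist'); im=viewer.read_camera('wrist'); cv2.imwrite('pics/w2.png',im[:,:,::-1])
for t,z in dict(plate=.018,cork=.15,screen=.1).items():
    for x in masks_of('wrist',t)[:2]: 
        print(t,x['conf'],np.round(x['location']),int(x['pixels'].sum()),np.round(onz('wrist',c,x['location'],z),4))
        if t=='plate':
            cs,_=cv2.findContours(x['pixels'].astype(np.uint8),0,cv2.CHAIN_APPROX_NONE); k=max(cs,key=cv2.contourArea)[:,0]
            P=np.array([onz('wrist',c,q,z) for q in k])[:,:2]*1000
            print(cv2.minEnclosingCircle(P.astype(np.float32)), P.min(0),P.max(0))
E
```

```text
[ 0.54732709 -0.01873109  0.15027366] [ 1.79956091e+02 -3.68935061e-02  1.73566084e+02] 6.0 [ 0.02225406  1.21656615 -0.58890473] 0.055423781255015646
plate 0.95 [315. 180.] 3432 [ 0.5405 -0.0177  0.018 ]
((554.0618286132812, -19.04558753967285), 42.215755462646484) [512.1820273  -60.53411711] [573.67013937  22.41543464]
plate 0.62 [315. 230.] 5196 [ 0.5922 -0.0235  0.018 ]
((608.5811767578125, -25.615306854248047), 52.82616424560547) [556.41452915 -78.44001113] [621.57835523  26.94931884]
cork 0.97 [316. 231.] 5344 [ 0.5403 -0.0175  0.15  ]
screen 0.62 [303. 295.] 2203 [ 0.6158 -0.0362  0.1   ]
```

View pics/w2.png

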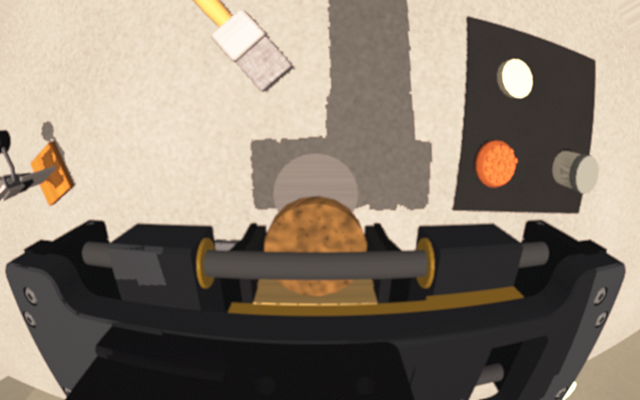

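The held cork shows at (316,240), partly covering the plate at about (315,190). The plate's circle fit gives a radius of 42.2 mm, as it should, with its centre at about (0.554, −0.019).

Emit:
apply_moves([
  [-0.033,0.002,0.2,0,0,0,0],
  [-0.033,0.002,0.4,0,0,0,0],
  [-0.033,0.002,0.56,0,0,0,0],
  [-0.033,0.002,0.62,0,0,0,0],
  [-0.033,0.002,0.645,0,0,0,0],
  [-0.033,0.002,0.645,0,0,0,0],
  [-0.033,0.002,0.645,0,0,0,0],
])

```text
time_s: 6.9
tool_pos: [0.5557, -0.0196, 0.0233]
tool_rot: [180.0, 0.2, 173.6]
force: [1.1, -1.0, -0.3]
grip_width: 0.0559
grasp_force: 12.0
```

Emit:
apply_moves([
  [0,0,0,0,0,0,1],
  [0,0,0,0,0,0,1],
  [0,0,0,0,0,0,1],
  [0,0,0,0,0,0,1],
  [0,0,-0.2,0,0,0,1],
  [0,0,-0.45,0,0,0,1],
  [0,0,-0.645,0,0,0,1],
  [0.35,0,-0.645,0,0,0,1],
  [0.35,0,-0.645,0,0,0,1],
  [0.35,0,-0.645,0,0,0,1],
])

```text
time_s: 7.9
tool_pos: [0.4822, -0.0115, 0.1508]
tool_rot: [179.9, -0.0, 173.6]
force: [1.2, -0.0, 0.1]
grip_width: 0.0872
grasp_force: 0.0
```

```bash
cat >> h.py <<'E'
def circ(t,z,cam='wrist'):
    c=cal(cam); viewer.read_camera(cam)
    for x in masks_of(cam,t)[:2]:
        cs,_=cv2.findContours(x['pixels'].astype(np.uint8),0,cv2.CHAIN_APPROX_NONE); k=max(cs,key=cv2.contourArea)[:,0]
        P=np.array([onz(cam,c,q,z) for q in k])[:,:2]*1000
        print(t,x['conf'],np.round(x['location']),len(k),np.round(cv2.minEnclosingCircle(P.astype(np.float32))[0],1),round(cv2.minEnclosingCircle(P.astype(np.float32))[1],1), P.min(0),P.max(0))
E
python3 - <<'E'
from h import *
o=env.get_obs(); print(o['tool_pos'],o['time_s'])
im=viewer.read_camera('wrist'); cv2.imwrite('pics/w3.png',im[:,:,::-1])
circ('plate',.018); circ('cork',.034); circ('slice',.017)
c=cal('wrist'); 
for x in masks_of('wrist','screen')[:1]: cv2.imwrite('pics/m.png',x['pixels']*255); print(x['conf'],x['location'])
tgt((.447,.2180,.15),173.6)
E
```

```text
[ 0.48223989 -0.01151902  0.15080526] 7.9
plate 0.64 [318. 231.] 196 [549.2 -16.9] 40.8 [511.6785688  -57.59730076] [557.69313094  23.332274  ]
plate 0.34 [568. 217.] 118 [563.6 320.4] 52.6 [530.91642611 269.66734001] [599.73463795 368.94406363]
cork 0.59 [317. 238.] 116 [543.5 -17.2] 25.0 [522.63765068 -42.18568677] [549.35037981   7.34395066]
slice 0.69 [516. 134.] 104 [447.5 212.4] 25.1 [426.51804613 187.53849412] [469.24904619 237.43215102]
slice 0.38 [242. 101.] 282 [375.8 -83. ] 75.8 [ 311.27076279 -128.80382889] [447.09493676 -27.27558724]
0.76 [281.5, 297.1]
move [0.317, 1.122, 0.001] [-0.0, -0.0, -0.0] dist 0.233 deg 0.0[ WARN:0@8.907] global loadsave.cpp:1063 imwrite_ Unsupported depth image for selected encoder is fallbacked to CV_8U.
```

View pics/w3.png

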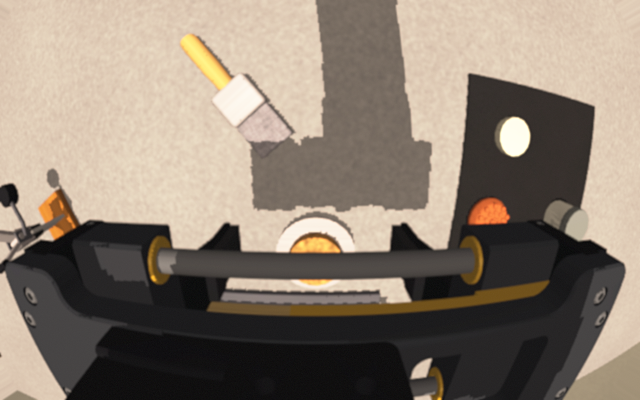

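The cork sits on the plate at about (315,245), but the gripper bar half hides it. I'll look again from directly above.

Emit:
apply_moves([
  [-0.365,0,0,0,0,0,1],
  [-0.365,0,0,0,0,0,1],
  [-0.365,0,0,0,0,0,1],
  [-0.365,0,0,0,0,0,1],
])

```text
time_s: 8.7
tool_pos: [0.5569, -0.0204, 0.1498]
tool_rot: [-179.9, -0.1, 173.6]
force: [0.5, 1.0, -1.2]
grip_width: 0.0876
grasp_force: 0.0
```

```bash
python3 - <<'E'
from h import *
o=env.get_obs(); print(o['tool_pos'],o['time_s'])
circ('cork',.034);circ('plate',.018); 
im=viewer.read_camera('wrist'); cv2.imwrite('pics/w4.png',cv2.resize(im[110:310,200:430,::-1],None,fx=3,fy=3))
tgt((.447,.2180,.15),173.6)
E
```

```text
[ 0.55687755 -0.02036252  0.14982521] 8.7
cork 0.67 [  8. 171.] 177 [ 466.2 -435.5] 58.3 [ 408.57781539 -481.06923612] [ 503.68302986 -382.42563544]
cork 0.6 [318. 184.] 165 [553.9 -19.2] 28.7 [525.31038192 -47.13109859] [581.95647626   8.0542095 ]
plate 0.95 [307. 161.] 236 [554.6 -19.4] 42.7 [512.57253922 -60.9583873 ] [596.71779856  22.25982555]
move [0.676, 1.121, 0.004] [0.0, -0.0, 0.0] dist 0.262 deg 0.0
```

View pics/w4.png

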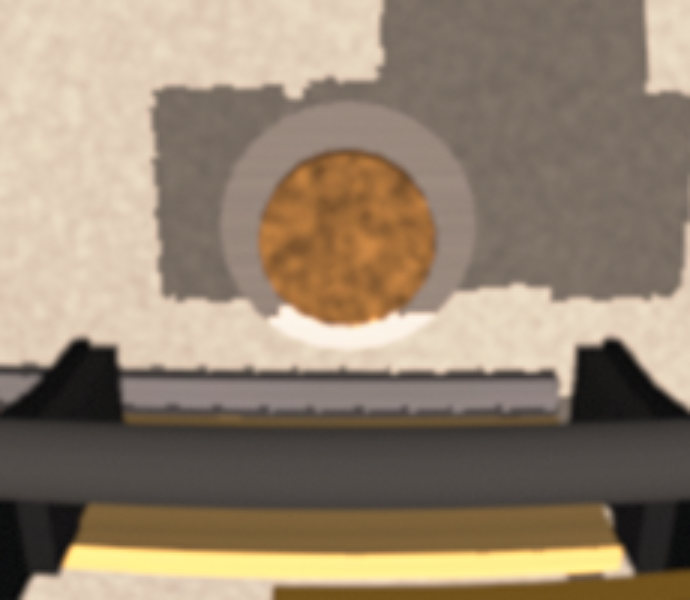

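The cork (crop centre (347,237)) is concentric with the plate (347,225) once the height difference is allowed for, to within about 1 mm. The screen's bright top edge is visible at the bottom of the crop. Next is the slice.

Emit:
apply_moves([
  [0.4,0.56,0,0,0,0,1],
  [0.4,0.56,0,0,0,0,1],
  [0.4,0.56,0,0,0,0,1],
  [0.676,0.95,0,0,0,0,1],
  [0.676,0.95,0,0,0,0,1],
  [0.676,0.95,0,0,0,0,1],
])

```text
time_s: 9.55
tool_pos: [0.44, 0.1902, 0.1509]
tool_rot: [179.8, -0.1, 174.2]
force: [-0.3, -0.4, -0.0]
grip_width: 0.0868
grasp_force: 0.0
```

Emit:
apply_moves([
  [0,0.171,0,0,0,0,1],
  [0,0.171,0,0,0,0,1],
  [0,0.171,0,0,0,0,1],
])

```text
time_s: 9.85
tool_pos: [0.4475, 0.2178, 0.1507]
tool_rot: [-180.0, 0.0, 173.7]
force: [0.6, 0.2, 0.2]
grip_width: 0.087
grasp_force: 0.0
```

```bash
python3 - <<'E'
from h import *
o=env.get_obs(); print(o['tool_pos'],o['time_s'])
circ('slice',.017)
tgt((.447,.2180,.0065),173.6)
# screen edge from last view: pose of that moment
import copy
E
```

```text
[0.4475149  0.21777063 0.15067035] 9.85
slice 0.88 [313. 186.] 125 [447.1 216.1] 22.7 [424.71320627 194.40025429] [469.46253956 237.16156308]
move [0.005, 0.007, 0.72] [-0.0, 0.0, -0.001] dist 0.144 deg 0.1
```

Emit:
apply_moves([
  [0.002,-0.008,0.4,0,0,0,1],
  [0.002,-0.008,0.6,0,0,0,1],
  [0.002,-0.008,0.72,0,0,0,1],
  [0.002,-0.008,0.72,0,0,0,1],
  [0.002,-0.008,0.72,0,0,0,1],
  [0.002,-0.008,0.72,0,0,0,0],
  [0.002,-0.008,0.72,0,0,0,0],
  [0.002,-0.008,0.72,0,0,0,0],
  [0.002,-0.008,0.72,0,0,0,0],
  [0.002,-0.008,0.72,0,0,0,0],
  [0.002,-0.008,0.72,0,0,0,0],
  [0.002,-0.008,0.72,0,0,0,0],
  [0.002,-0.008,0.72,0,0,0,0],
], grip_force=15)

```text
time_s: 11.25
tool_pos: [0.4471, 0.2163, 0.0066]
tool_rot: [180.0, 0.0, 173.6]
force: [0.3, 0.0, 0.9]
grip_width: 0.0435
grasp_force: 15.0
```

Emit:
apply_moves([
  [0,0,-0.2,0,0,0,0],
  [0,0,-0.45,0,0,0,0],
  [0,0,-0.72,0,0,0,0],
  [-0.2,-0.4,-0.72,0,0,0,0],
  [-0.4,-0.8,-0.72,0,0,0,0],
  [-0.4,-0.8,-0.72,0,0,0,0],
  [-0.4,-0.8,-0.72,0,0,0,0],
  [-0.4,-0.8,-0.72,0,0,0,0],
  [-0.4,-0.8,-0.72,0,0,0,0],
])

```text
time_s: 12.15
tool_pos: [0.5086, 0.0479, 0.1504]
tool_rot: [180.0, -0.0, 173.5]
force: [0.5, -0.6, 0.3]
grip_width: 0.0434
grasp_force: 15.0
```

```bash
python3 - <<'E'
from h import *
o=env.get_obs(); print(o['tool_pos'],o['time_s'],o['grip_width'],o['grasp_force'])
tgt((.5545,-.0193,.12),173.6)
E
```

```text
[0.50864324 0.04792767 0.15037484] 12.15 0.04335778012025689 15.000214129686356
move [-0.266, -0.308, 0.152] [0.0, -0.0, -0.001] dist 0.087 deg 0.1
```

Emit:
apply_moves([
  [-0.264,-0.308,0,0,0,0,0],
  [-0.264,-0.308,0.15,0,0,0,0],
  [-0.264,-0.308,0.3,0,0,0,0],
  [-0.264,-0.308,0.45,0,0,0,0],
  [-0.264,-0.308,0.53,0,0,0,0],
  [-0.264,-0.308,0.567,0,0,0,0],
  [-0.264,-0.308,0.567,0,0,0,0],
  [-0.264,-0.308,0.567,0,0,0,0],
  [-0.264,-0.308,0.567,0,0,0,0],
])

```text
time_s: 13.05
tool_pos: [0.5549, -0.018, 0.0378]
tool_rot: [180.0, 0.1, 173.7]
force: [-0.8, 0.1, -0.8]
grip_width: 0.0435
grasp_force: 15.0
```

Emit:
apply_moves([
  [0.004,-0.005,0.004,0,0,0,0],
  [0.004,-0.005,0.004,0,0,0,0],
  [0.004,-0.005,0.004,0,0,0,1],
  [0.004,-0.005,0.004,0,0,0,1],
  [0.004,-0.005,0.004,0,0,0,1],
  [0.004,-0.005,0.004,0,0,0,1],
  [0.004,-0.005,-0.2,0,0,0,1],
  [0.004,-0.005,-0.45,0,0,0,1],
  [0.004,-0.005,-0.567,0,0,0,1],
  [0.004,-0.005,-0.567,0,0,0,1],
  [0.004,-0.005,-0.567,0,0,0,1],
])

```text
time_s: 14.15
tool_pos: [0.5535, -0.0196, 0.1507]
tool_rot: [180.0, 0.0, 173.6]
force: [-0.7, 0.4, -0.5]
grip_width: 0.0862
grasp_force: 0.0
```

```bash
python3 - <<'E'
from h import *
o=env.get_obs(); print(o['tool_pos'],o['time_s'])
circ('cork',.034);circ('plate',.018);circ('slice',.047)
c=cal('wrist'); im=viewer.read_camera('wrist'); g=im.astype(int)
# bright top edge of the screen, z=.1
hsv=cv2.cvtColor(im,cv2.COLOR_RGB2HSV)
for u in range(220,415,12):
    col=hsv[270:315,u]; s=[int(v) for v in col[:,2]]
    b=np.nonzero((col[:,1]>70)&(col[:,2]>215))[0]+270
    if len(b): print(u,b.min(),b.max(),np.round(onz('wrist',c,(u,b.min()-.5),.1)[:2],4),np.round(onz('wrist',c,(u,b.max()+.5),.1)[:2],4))
E
```

```text
[ 0.55353678 -0.01957643  0.15073358] 14.15
cork 0.86 [317. 162.] 164 [554.6 -19.1] 28.6 [526.16805735 -46.84389458] [583.20312345   7.94772579]
plate 0.58 [323. 166.] 241 [554.6 -18.9] 42.6 [512.28817302 -60.47164148] [596.9466652   22.26354193]
plate 0.24 [ 51. 172.] 162 [ 495.5 -371.5] 61.6 [ 447.59566694 -431.99448325] [ 529.19586799 -310.95333997]
slice 0.72 [314. 195.] 138 [553.3 -19.7] 23.1 [530.47300236 -41.73664125] [575.8207055    1.99504675]
slice 0.53 [306. 284.] 415 [665.9 -38.5] 102.7 [ 627.07046315 -140.88046517] [678.1633533   63.94664871]
220 299 303 [ 0.619  -0.1075] [ 0.6241 -0.1089]
232 297 304 [ 0.6173 -0.0963] [ 0.6255 -0.0983]
244 297 305 [ 0.6178 -0.0859] [ 0.627  -0.0879]
256 298 305 [ 0.6194 -0.0758] [ 0.6275 -0.0775]
268 298 306 [ 0.6201 -0.0658] [ 0.6292 -0.0675]
280 299 306 [ 0.6218 -0.056 ] [ 0.6299 -0.0574]
292 299 304 [ 0.6227 -0.0462] [ 0.6287 -0.0471]
304 299 305 [ 0.6236 -0.0365] [ 0.6307 -0.0374]
316 299 305 [ 0.6246 -0.0268] [ 0.6317 -0.0276]
328 299 305 [ 0.6258 -0.0171] [ 0.6329 -0.0178]
340 299 304 [ 0.627  -0.0074] [ 0.6331 -0.0079]
352 299 304 [0.6284 0.0023] [0.6345 0.002 ]
364 298 304 [0.6289 0.0122] [0.636 0.012]
376 298 303 [0.6305 0.0222] [0.6366 0.0221]
388 298 303 [0.6322 0.0324] [0.6384 0.0324]
400 297 302 [0.633  0.0427] [0.6393 0.0428]
```

The stack agrees to about 1.3 mm. The screen edge measures 8 mm thick at yaw about −6.6°, and the clip target is about (0.6285, −0.0276), which fits plate + 75 mm. Now the clip.

Emit:
apply_moves([
  [0,0,-0.25,0,0,0,1],
  [0,-0.3,-0.35,0,0,0,1],
  [0,-0.6,-0.35,0,0,0,1],
  [0,-0.9,-0.35,0,0,0,1],
  [0,-0.9,-0.35,0,0,0,1],
  [0,-0.9,-0.35,0,0,0,1],
])

```text
time_s: 15.1
tool_pos: [0.5312, -0.2056, 0.2207]
tool_rot: [-179.8, 0.0, 173.0]
force: [0.4, -0.1, -0.2]
grip_width: 0.0871
grasp_force: 0.0
```

Emit:
apply_moves([
  [0.147,-0.89,0,0,0,0.747,1],
  [0.147,-0.89,0,0,0,0.747,1],
  [0.147,-0.89,0,0,0,0.747,1],
  [0.147,-0.89,0,0,0,0.747,1],
  [0.147,-0.89,0,0,0,0.747,1],
  [0.147,-0.89,0,0,0,0.747,1],
  [0.147,-0.89,0,0,0,0.747,1],
  [0.147,-0.89,0,0,0,0.747,1],
  [0.147,-0.89,0,0,0,0.747,1],
  [0.147,-0.89,0,0,0,0.747,1],
  [0.147,-0.89,0,0,0,0.747,1],
])

```text
time_s: 16.2
tool_pos: [0.4845, -0.3717, 0.2204]
tool_rot: [180.0, -0.0, 109.5]
force: [-0.4, 0.3, 0.5]
grip_width: 0.087
grasp_force: 0.0
```

```bash
python3 - <<'E'
from h import *
o=env.get_obs(); print(o['tool_pos'],o['tool_rot'],o['time_s'],o['qpos'])
c=cal('wrist'); print(c['position'])
im=viewer.read_camera('wrist'); cv2.imwrite('pics/w5.png',im[:,:,::-1])
for t,z in dict(clamp=.1,stand=.006,clamp_lamp=.082).items():
    for x in boxes_of('wrist',t)[:2]: print(t,x['conf'],x['location'],onz('wrist',c,x['location'],z))
E
```

```text
[ 0.48454331 -0.37174522  0.22035647] [ 1.79997188e+02 -2.12143781e-02  1.09503944e+02] 16.2 [ -4.63573428  17.66837018  48.97280949  90.75021659 -13.56050975
  77.7969455   65.38871085]
[ 0.45991394 -0.30466062  0.38280175]
clamp 0.9 [308.3, 180.4] [ 0.47480335 -0.36543617  0.1       ]
stand 0.9 [327.1, 159.4] [ 0.49277827 -0.35294708  0.006     ]
stand 0.36 [307.4, 184.9] [ 0.48059003 -0.39145122  0.006     ]
clamp_lamp 0.81 [305.9, 182.1] [ 0.47406888 -0.37173892  0.082     ]
```

View pics/w5.png

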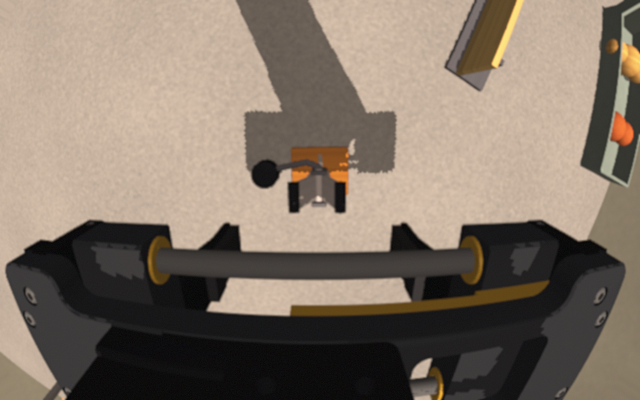

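The two handle bars show at (294,197) and (340,197), upright in the image, so the yaw matches. The lamp is at (265,173).

```bash
python3 - <<'E'
from h import *
c=cal('wrist'); im=cv2.imread('pics/w5.png')
g=cv2.cvtColor(im,cv2.COLOR_BGR2GRAY)[178:216,280:360]
m=(g<45).astype(np.uint8); n,l,s,ce=cv2.connectedComponentsWithStats(m)
for i in range(1,n):
    if s[i,4]>60:
        yy,xx=np.nonzero(l==i); v=np.polyfit(yy,xx,1)[0]
        print(s[i],ce[i]+[280,178],'slope',v,onz('wrist',c,ce[i]+[280,178],.129))
m=onz('wrist',c,(317,197),.129); print(m)
E
```

```text
[  9   5  10  29 268] [293.63432836 196.31343284] slope 0.014761869491148558 [ 0.46586175 -0.37692912  0.129     ]
[ 55   5  10  29 284] [339.55985915 196.72535211] slope 0.011199758341214318 [ 0.5028915 -0.3642402  0.129    ]
[ 0.48483015 -0.37087107  0.129     ]
```

Emit:
apply_moves([
  [0.005,0,0.25,0,0,0.007,1],
  [0.005,0,0.45,0,0,0.007,1],
  [0.005,0,0.552,0,0,0.007,1],
  [0.005,0,0.552,0,0,0.007,1],
  [0.005,0,0.552,0,0,0.007,1],
  [0.005,0,0.552,0,0,0.007,0],
  [0.005,0,0.552,0,0,0.007,0],
  [0.005,0,0.552,0,0,0.007,0],
  [0.005,0,0.552,0,0,0.007,0],
  [0.005,0,0.552,0,0,0.007,0],
  [0.005,0,0.552,0,0,0.007,0],
  [0.005,0,0.552,0,0,0.007,0],
  [0.005,0,0.552,0,0,0.007,0],
  [0.005,0,0.552,0,0,0.007,0],
], grip_force=25)

```text
time_s: 17.8
tool_pos: [0.4841, -0.3732, 0.113]
tool_rot: [179.9, 0.2, 108.8]
force: [-4.0, 1.3, 12.5]
grip_width: 0.0237
grasp_force: 24.9
```

Emit:
apply_moves([
  [0,0,-0.05,0,0,0,0],
  [0,0,-0.15,0,0,0,0],
  [0,0,-0.3,0,0,0,0],
  [0,0,-0.5,0,0,0,0],
  [0,0,-0.55,0,0,0,0],
  [0,0,-0.55,0,0,0,0],
  [0,0,-0.55,0,0,0,0],
])

```text
time_s: 18.5
tool_pos: [0.4836, -0.3706, 0.2189]
tool_rot: [-180.0, -0.1, 108.8]
force: [-0.7, 1.0, -0.6]
grip_width: 0.0235
grasp_force: 25.0
```

```bash
python3 - <<'E'
from h import *
o=env.get_obs(); print(o['tool_pos'],o['tool_rot'],o['time_s'],o['grip_width'],o['grasp_force'],o['force'])
im=viewer.read_camera('wrist')[100:300,200:440]
s=viewer.read_camera('side'); c=cal('side'); u=proj('side',c,o['tool_pos']).astype(int); print(u)
s=s[max(0,u[1]-70):u[1]+90,u[0]-80:u[0]+80]
a=cv2.resize(im,(480,400)); b=cv2.resize(s,(300,int(300*s.shape[0]/160)))
out=np.zeros((400,780,3),np.uint8); out[:,:480]=a; out[:b.shape[0],480:]=b[:400]
cv2.imwrite('pics/w6.png',out[:,:,::-1])
tgt((.6285,-.0276,.215),83.4)
E
```

```text
[ 0.48357858 -0.37056668  0.21891179] [-1.79953349e+02 -9.26899023e-02  1.08807312e+02] 18.5 0.02353869308086585 24.997500479221344 [-0.70685429  0.99737888 -0.58473282]
[394  78]
move [1.388, 1.24, 0.017] [-0.002, -0.001, 0.296] dist 0.372 deg 25.4
```

View pics/w6.png

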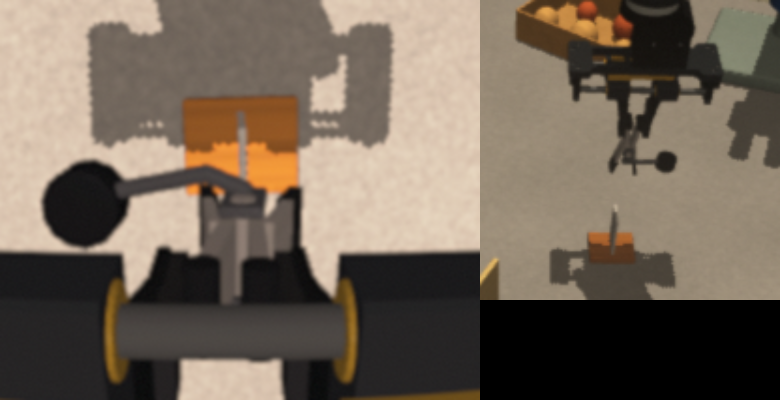

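The clip is held clear of the stand with its jaws open, and its lamp is on the −x side ((85,205) in the left panel). I'll carry it to the screen.

Emit:
apply_moves([
  [0.2,0.18,0,0,0,0.1,0],
  [0.4,0.36,0,0,0,0.2,0],
  [0.6,0.53,0,0,0,0.296,0],
  [0.75,0.67,0,0,0,0.296,0],
  [0.75,0.67,0,0,0,0.296,0],
  [0.75,0.67,0,0,0,0.296,0],
  [0.75,0.67,0,0,0,0.296,0],
])

```text
time_s: 19.3
tool_pos: [0.5615, -0.1872, 0.2193]
tool_rot: [-179.9, 0.1, 83.3]
force: [-0.7, -1.3, -0.8]
grip_width: 0.0236
grasp_force: 25.0
```

```bash
python3 - <<'E'
from h import *
tgt((.6285,-.0276,.215),83.4)
E
```

```text
move [0.832, 0.24, 0.02] [-0.001, 0.001, -0.001] dist 0.173 deg 0.2
```

Emit:
apply_moves([
  [0.2,0.06,0,0,0,0,0],
  [0.4,0.12,0,0,0,0,0],
  [0.6,0.18,0,0,0,0,0],
  [0.75,0.22,0,0,0,0,0],
  [0.832,0.24,0.02,0,0,0,0],
  [0.832,0.24,0.02,0,0,0,0],
  [0.832,0.24,0.02,0,0,0,0],
  [0.832,0.24,0.02,0,0,0,0],
])

```text
time_s: 20.1
tool_pos: [0.6287, -0.0302, 0.2164]
tool_rot: [180.0, 0.1, 83.1]
force: [-0.5, -0.3, -1.3]
grip_width: 0.0233
grasp_force: 25.0
```

```bash
python3 - <<'E'
from h import *
o=env.get_obs(); print(o['tool_pos'],o['tool_rot'],o['time_s'],o['grip_width'],o['force'])
im=viewer.read_camera('wrist'); c=cal('wrist')
print('edge mid px',proj('wrist',c,(.6285,-.0276,.1)),'tcp',proj('wrist',c,o['tool_pos']))
for t in(-.04,.0,.04,.08): print(t,proj('wrist',c,(.6285+.115*t,-.0276+.993*t,.1)))
cv2.imwrite('pics/w7.png',cv2.resize(im[60:300,180:460,::-1],None,fx=2.4,fy=2.4))
E
```

```text
[ 0.62868673 -0.03015918  0.2164405 ] [1.79991157e+02 6.92197887e-02 8.30841914e+01] 20.1 0.023293863960018125 [-0.52797752 -0.33404356 -1.2581626 ]
edge mid px [315.4012581  188.24286605] tcp [316.47367777 241.67578938]
-0.04 [315.57120553 228.48169538]
0.0 [315.4012581  188.24286605]
0.04 [315.2143434  145.24797764]
0.08 [315.01605302 100.97310467]
```

View pics/w7.png

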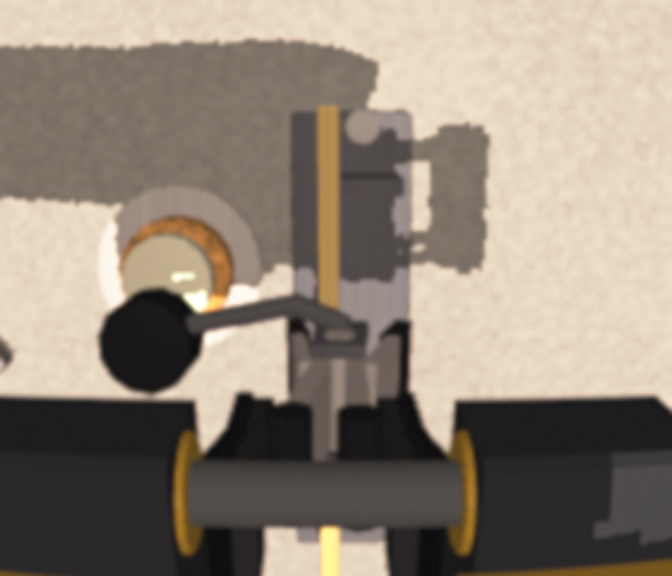

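The bright edge runs upright in the image at crop x≈328 (px 316.7), about 1.5 px right of my prediction. The clip's jaws and cross bar sit right of the bars' centre, so the clip may be sagging in tilt. I'll quantify that.

```bash
python3 - <<'E'
from h import *
c=cal('wrist'); o=env.get_obs(); p=np.array(o['tool_pos']); 
Rs=R.from_euler('z',-6.9,degrees=True)
G=p+[0,0,.019]
viewer.read_camera('wrist')
for t in ('clamp_lamp','clamp_jaw'):
    for x in masks_of('wrist',t)[:1]: print(t,x['conf'],x['location'],x['pixels'].sum())
for a in (-12,-9,-6,-3,0,3):
    Ra=R.from_euler('y',a,degrees=True)
    f=lambda q: np.round(proj('wrist',c,G+Rs.apply(Ra.apply(np.array(q)/1000-[0,0,.040]))),1).tolist()
    print(a,'lamp',f((-54,12,-9)),'bar y0,y20',f((0,0,-14)),f((0,20,-14)),'hinge20',f((0,20,0)),'tip f/r',f((-14,12,-40)),f((14,12,-40)))
E
```

```text
clamp_lamp 0.92 [302.7, 209.0] 4886
clamp_jaw 0.97 [306.2, 204.7] 4756
-12 lamp [254.5, 200.9] bar y0,y20 [333.0, 220.7] [333.5, 192.0] hinge20 [330.1, 197.7] tip f/r [320.1, 192.8] [357.4, 194.8]
-9 lamp [249.6, 201.8] bar y0,y20 [328.8, 220.5] [329.3, 191.8] hinge20 [326.7, 197.5] tip f/r [314.5, 192.8] [351.8, 194.3]
-6 lamp [244.7, 202.8] bar y0,y20 [324.7, 220.3] [325.0, 191.7] hinge20 [323.3, 197.4] tip f/r [308.8, 192.8] [346.2, 193.9]
-3 lamp [239.9, 203.9] bar y0,y20 [320.5, 220.2] [320.7, 191.6] hinge20 [319.9, 197.3] tip f/r [303.1, 193.0] [340.6, 193.5]
0 lamp [235.1, 205.1] bar y0,y20 [316.3, 220.2] [316.4, 191.6] hinge20 [316.5, 197.3] tip f/r [297.5, 193.2] [335.0, 193.2]
3 lamp [230.4, 206.4] bar y0,y20 [312.2, 220.2] [312.1, 191.6] hinge20 [313.1, 197.3] tip f/r [291.8, 193.5] [329.3, 193.0]
```

The clip sags about −5° about the screen's y axis. I'll tilt the tool by +5° to set it upright and check it numerically.

Emit:
apply_moves([
  [0.008,-0.004,0,0.058,0,0,0],
  [0.008,-0.004,0,0.058,0,0,0],
  [0.008,-0.004,0,0.058,0,0,0],
  [0.008,-0.004,0,0.058,0,0,0],
])

```text
time_s: 20.7
tool_pos: [0.6287, -0.0252, 0.2164]
tool_rot: [-175.1, -0.0, 83.3]
force: [-0.5, -1.3, -1.3]
grip_width: 0.0236
grasp_force: 25.0
```

```bash
cat > chk.py <<'E'
from h import *
o=env.get_obs(); p=np.array(o['tool_pos']); print(p,o['tool_rot'],o['time_s'],o['force'],o['grip_width'])
c=cal('wrist'); im=viewer.read_camera('wrist')
g=cv2.cvtColor(im,cv2.COLOR_RGB2GRAY)
m=(g<45).astype(np.uint8); m[:150]=0; m[222:]=0; m[:,:215]=0; m[:,285:]=0
m=cv2.morphologyEx(m,cv2.MORPH_OPEN,np.ones((9,9),np.uint8))
n,l,s,ce=cv2.connectedComponentsWithStats(m)
print('lamp blobs',[(s[i].tolist(),np.round(ce[i],1).tolist()) for i in range(1,n)])
# wood edge columns
hsv=cv2.cvtColor(im,cv2.COLOR_RGB2HSV)
for r in (115,130,145,160,175):
    b=np.nonzero((hsv[r,280:360,1]>85)&(hsv[r,280:360,2]>110))[0]+280
    print('edge row',r,(b.min(),b.max(),len(b)) if len(b) else None, b.mean() if len(b) else '')
T=R.from_euler('xyz',o['tool_rot'],degrees=True)
G=p-.019*T.as_matrix()[:,2]; print('G',G)
Rs=R.from_euler('z',-6.9,degrees=True)
for t in (0,.04,.08): print('pred edge',np.round(proj('wrist',c,np.array([.6295,-.0276,.1])+t*np.array([.12,.993,0])),1))
for a in (-6,-3,0,3,6):
    Ra=R.from_euler('y',a,degrees=True)
    f=lambda q: np.round(proj('wrist',c,G+Rs.apply(Ra.apply(np.array(q)/1000-[0,0,.040]))),1).tolist()
    print(a,'lamp',f((-54,12,-9)),f((-54,12,0)))
cv2.imwrite('pics/chk%.0f.png'%(o['time_s']*100),im[:,:,::-1])
E
python3 chk.py
```

```text
[ 0.62867253 -0.02522169  0.21644298] [-1.75092890e+02 -4.91503661e-04  8.33133572e+01] 20.7 [-0.49102657 -1.29965569 -1.30931463] 0.023566001757284606
lamp blobs [([223, 182, 39, 40, 1213], [241.8, 201.8])]
edge row 115 (np.int64(324), np.int64(333), 10) 328.5
edge row 130 (np.int64(324), np.int64(334), 11) 329.0
edge row 145 (np.int64(324), np.int64(333), 10) 328.5
edge row 160 (np.int64(280), np.int64(333), 17) 309.7647058823529
edge row 175 (np.int64(283), np.int64(333), 20) 308.0
G [ 0.63028673 -0.02541109  0.23537334]
pred edge [328. 193.]
pred edge [328.5 150.2]
pred edge [329.  105.8]
-6 lamp [252.8, 201.1] [247.8, 204.8]
-3 lamp [247.9, 202.0] [243.3, 205.9]
0 lamp [243.0, 203.0] [238.9, 207.0]
3 lamp [238.2, 204.2] [234.5, 208.2]
6 lamp [233.5, 205.3] [230.3, 209.5]
```

The clip is now upright to within 1° and centred on the edge to within 0.5 mm. Lowering it.

Emit:
apply_moves([
  [-0.013,0.005,0.08,0,0,0,0],
  [-0.013,0.012,0.16,0,0,0,0],
  [-0.013,0.018,0.24,0,0,0,0],
  [-0.013,0.024,0.3,0,0,0,0],
  [-0.013,0.028,0.35,0,0,0,0],
  [-0.013,0.03,0.375,0,0,0,0],
  [-0.013,0.031,0.39,0,0,0,0],
  [-0.013,0.031,0.395,0,0,0,0],
  [-0.013,0.031,0.395,0,0,0,0],
  [-0.013,0.031,0.395,0,0,0,0],
])

```text
time_s: 21.75
tool_pos: [0.6281, -0.0269, 0.1386]
tool_rot: [-175.1, -0.1, 83.4]
force: [-3.4, 1.6, 5.8]
grip_width: 0.0233
grasp_force: 25.0
```

```bash
python3 chk.py | grep -v pred
```

```text
[ 0.62811592 -0.02685068  0.13863572] [-1.75051387e+02 -7.21485647e-02  8.33664387e+01] 21.75 [-3.37181208  1.57771455  5.81278088] 0.02330416965783534
lamp blobs [([222, 182, 39, 40, 1210], [240.6, 202.1])]
edge row 115 (np.int64(318), np.int64(328), 11) 323.0
edge row 130 (np.int64(318), np.int64(333), 16) 325.5
edge row 145 (np.int64(318), np.int64(331), 14) 324.5
edge row 160 (np.int64(318), np.int64(332), 15) 325.0
edge row 175 (np.int64(318), np.int64(332), 15) 325.0
G [ 0.62974118 -0.02706369  0.15756488]
-6 lamp [252.9, 201.1] [247.9, 204.8]
-3 lamp [248.0, 202.0] [243.4, 205.8]
0 lamp [243.1, 203.0] [239.0, 207.0]
3 lamp [238.3, 204.1] [234.6, 208.2]
6 lamp [233.6, 205.3] [230.3, 209.5]
```

Emit:
apply_moves([
  [0,0,0.005,0,0,0,0],
  [0,0,0.008,0,0,0,0.3],
  [0,0.001,0.012,0,0,0,0.36],
  [0,0.001,0.016,0,0,0,0.42],
  [0,0.002,0.02,0,0,0,0.48],
  [0,0.002,0.024,0,0,0,0.54],
  [0,0.002,0.026,0,0,0,0.6],
  [0,0.002,0.026,0,0,0,0.75],
  [0,0.002,0.026,0,0,0,0.9],
  [0,0.002,0.026,0,0,0,1],
  [0,0.002,0.026,0,0,0,1],
  [0,0.002,0.026,0,0,0,1],
])

```text
time_s: 23.0
tool_pos: [0.6277, -0.0272, 0.1316]
tool_rot: [-175.0, 0.0, 83.4]
force: [-0.2, -0.2, -0.0]
grip_width: 0.0833
grasp_force: 0.0
```

Emit:
apply_moves([
  [0,-0.01,-0.12,0,0,0,1],
  [0,-0.02,-0.24,0,0,0,1],
  [0,-0.03,-0.345,0,0,0,1],
  [0,-0.022,-0.345,-0.058,0,0,0.36],
  [0,-0.022,-0.345,-0.058,0,0,0.36],
  [0,-0.022,-0.345,-0.058,0,0,0.36],
  [0,-0.022,-0.345,-0.058,0,0,0.36],
  [0,-0.022,-0.345,-0.058,0,0,0.36],
  [0,-0.022,-0.345,-0.058,0,0,0.36],
])

```text
time_s: 23.9
tool_pos: [0.6295, -0.0275, 0.2004]
tool_rot: [-179.9, 0.0, 83.4]
force: [-0.1, -0.2, 1.3]
grip_width: 0.0466
grasp_force: 0.0
```

```bash
python3 chk.py | head -2; python3 - <<'E'
from h import *
c=cal('wrist'); im=viewer.read_camera('wrist')
Rs=R.from_euler('z',-6.9,degrees=True); H=np.array([.6297,-.0270,.116])
for dz in (0,.004,.008): print(dz,'lamp',proj('wrist',c,H+Rs.apply([-.054,.012,-.009+dz])),'bars',proj('wrist',c,H+Rs.apply([-.02,0,.036+dz])),proj('wrist',c,H+Rs.apply([.02,0,.036+dz])))
for t in ('clamp','clamp_lamp'):
  print(t,[(x['conf'],x['location']) for x in boxes_of('wrist',t)[:2]])
E
```

```text
[ 0.62954869 -0.02745548  0.20036735] [-1.79949367e+02  4.17373204e-02  8.33511655e+01] 23.9 [-0.14788901 -0.18704756  1.33952114] 0.04655708165198782
lamp blobs [([238, 168, 30, 30, 727], [252.7, 182.4])]
0 lamp [253.51914662 182.65832283] bars [288.71743373 212.99906447] [344.31055087 213.26797281]
0.004 lamp [252.61378882 183.71580906] bars [288.25358889 214.79352884] [344.81184572 215.0657329 ]
0.008 lamp [251.68243808 184.80482765] bars [287.77402731 216.65088909] [345.33006993 216.92640791]
clamp [(0.94, [303.3, 195.2]), (0.33, [326.1, 163.8])]
clamp_lamp [(0.87, [302.2, 195.1])]
```

Emit:
apply_moves([
  [0,0,0,0,0,0,0.36],
  [0,0,0.1,0,0,0,0.36],
  [0,0,0.17,0,0,0,0.36],
  [0,0,0.2,0,0,0,0.36],
  [0,0,0.21,0,0,0,0.36],
  [0,0,0.217,0,0,0,0.36],
  [0,0,0.22,0,0,0,0.36],
  [0,0,0.22,0,0,0,0.36],
])

```text
time_s: 24.9
tool_pos: [0.6294, -0.0271, 0.1584]
tool_rot: [180.0, -0.1, 83.4]
force: [-3.6, 0.5, 6.8]
grip_width: 0.0315
grasp_force: 3.2
```

Emit:
apply_moves([
  [0,0,0.006,0,0,0,0.36],
  [0,0,0.01,0,0,0,0.36],
  [0,0,0.01,0,0,0,0.36],
  [0,0,0.01,0,0,0,0.36],
])

```text
time_s: 25.3
tool_pos: [0.6297, -0.0271, 0.1583]
tool_rot: [179.9, -0.1, 83.4]
force: [-6.8, 0.7, 15.2]
grip_width: 0.0312
grasp_force: 7.4
```

Emit:
apply_moves([
  [0,0,-0.1,0,0,0,0.36],
  [0,0,-0.22,0,0,0,0.36],
  [0,0,-0.22,0,0,0,0.36],
  [0,0,-0.22,0,0,0,0.36],
])

```text
time_s: 25.7
tool_pos: [0.6299, -0.0275, 0.1995]
tool_rot: [179.9, -0.0, 83.4]
force: [0.3, 1.1, 0.2]
grip_width: 0.0315
grasp_force: 0.0
```

```bash
python3 chk.py | head -2; python3 - <<'E'
from h import *
c=cal('wrist'); im=viewer.read_camera('wrist')
g=cv2.cvtColor(im,cv2.COLOR_RGB2GRAY)
m=(g<45).astype(np.uint8)[185:240,270:365]; n,l,s,ce=cv2.connectedComponentsWithStats(m)
print([(s[i].tolist(),np.round(ce[i]+[270,185],1).tolist()) for i in range(1,n) if s[i,4]>60])
Rs=R.from_euler('z',-6.9,degrees=True); H=np.array([.6297,-.0270,.116])
for a in (-4,0,4):
  Ra=R.from_euler('y',a,degrees=True)
  f=lambda q:np.round(proj('wrist',c,H+Rs.apply(Ra.apply(np.array(q)/1000))),1)
  print(a,'lamp',f([-54,12,-9]),'bars',f([-19,0,36.7]),f([19,0,36.7]))
w=im[100:300,200:440]; o=env.get_obs()
sc=cal('side'); u=proj('side',sc,H).astype(int); s=viewer.read_camera('side')[u[1]-80:u[1]+80,u[0]-80:u[0]+80]
out=np.zeros((400,800,3),np.uint8); out[:,:400]=cv2.resize(w,(400,400)); out[:,400:]=cv2.resize(s,(400,400),interpolation=cv2.INTER_CUBIC)
cv2.imwrite('pics/fin.png',out[:,:,::-1])
circ('cork',.034);circ('plate',.018);circ('slice',.047)
E
```

```text
[ 0.6299038  -0.02747445  0.19951858] [ 1.79898405e+02 -2.87044927e-02  8.33519017e+01] 25.7 [0.31715664 1.06462814 0.22767474] 0.03148245593831069
lamp blobs [([237, 168, 29, 30, 719], [251.7, 182.6])]
[([0, 11, 28, 44, 625], [286.6, 220.4]), ([66, 11, 28, 44, 649], [345.8, 220.4])]
-4 lamp [255.  182.4] bars [286.8 213.8] [340.  215.2]
0 lamp [253.3 183.4] bars [290.1 214.4] [343.6 214.7]
4 lamp [251.9 184.4] bars [293.7 215. ] [346.9 214. ]
cork 0.95 [262. 161.] 108 [558.4 -10.3] 26.7 [531.70897718 -13.44736284] [585.1054571    9.65646861]
plate 0.97 [260. 154.] 348 [555.  -18.9] 42.9 [513.00699381 -61.72118689] [596.63510259  22.8691957 ]
plate 0.29 [304. 194.] 372 [599.4 -53.5] 70.9 [534.9440188  -98.76891262] [664.7703034   -6.31138261]
slice 0.57 [308. 195.] 378 [603.3 -44.8] 64.8 [543.92545804 -86.90974186] [662.75388319  -2.05391909]
slice 0.55 [236. 179.] 108 [555.2 -18.3] 22.3 [533.49834408 -40.25610157] [565.30526602   2.8187668 ]
```

View pics/fin.png

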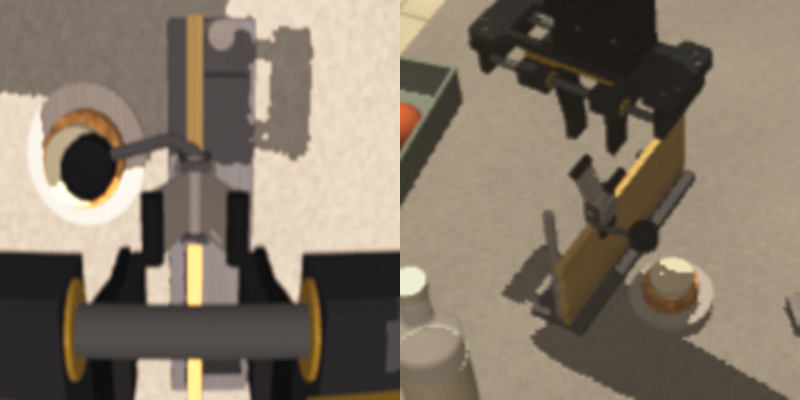

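The clip sits astride the edge with its lamp on the plate side. Its bars are at px 291 and 343, against 290 and 344 predicted for an upright clip, and the disc stack is undisturbed. I'll retreat and hand in.

Emit:
apply_moves([
  [0,0,-0.2,0,0,0,0.36],
  [0,0,-0.4,0,0,0,0.36],
  [0,0,-0.4,0,0,0,0.36],
  [0,0,-0.4,0,0,0,0.36],
  [0,0,-0.4,0,0,0,0.36],
])

```text
time_s: 26.65
tool_pos: [0.6288, -0.0271, 0.2776]
tool_rot: [-179.9, 0.0, 83.4]
force: [-0.4, -0.2, -0.6]
grip_width: 0.0313
grasp_force: 0.0
```

```bash
python3 -c "
from cell import env
print(env.sign_off())"
```

```text
the job is handed in; nothing more can be done
None
```

The job is handed in at about 27 s, with no verdict shown: the cork and slice are centred on the plate to about 1–2 mm, and the lamp clip is seated upright on the screen edge behind it, lamp head on the plate's side.

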